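# Refit the post of the biscuit-cutter stand

## Robot

A 6-joint arm with a two-finger parallel gripper is mounted at the origin on the work surface; the furniture and walls round the work are solid. World frame = base frame: x ahead of the robot, y to its left, z up, the work surface at z = 0. Lengths are in m, angles in rad, forces in N, time in s.
With the tool pointing down it reaches from about 0.275 to 0.75 m from the base axis. Payload 10.2 kg.
Tool frame: the origin (TCP) lies midway between the tips of the shut fingers; the grasp point (between the pads) lies 19 mm behind it (env.hold_point_z is the distance from the TCP to the grasp point, in m); x points along the fingers, z is the direction in which the jaws open and shut, and the axes are right-handed (so a half turn about x gives the same grasp; the last joint's range is limited). The gripper opens to 85 mm and grips with 20 to 120 N. Pads are 22 mm wide; open, the fingers measure 114 mm over their backs; the gripper's body (76 mm by 85 mm) begins 54 mm behind the grasp point. The pads swing forward as they close: fully open they stand 13 mm farther back than shut.
Start: joints at [-1.38, 0.313, 1.498, -0, 1.331, -0.223], TCP at [0.211, -0.481, 0.231] pointing down, gripper open.
Joint ranges: [-2.94, 2.94], [-0.97, 2.17], [0.19, 2.56], [-1.23, 4.37], [0.02, 3.11], [-2.88, 2.88]. Speed limits (rad/s): [2.39, 2.39, 3.01, 3.14, 3.14, 3.14].

## Interface

Orientations are given as a unit quaternion [x, y, z, w].
In Python, from bench import env, kinematics, monitor, eyes, job gives the robot as it stands. The module is installed in compiled form; this text tells all that it offers. Calls block until the motion is done:
- env.reach(position, orientation): joint-space move of the TCP to a pose.
- env.movel(position, velocity=0.15, frame=None, guard=None): straight line of the TCP; frame=None keeps the orientation; velocity is the mean speed in m/s. With guard (N) it stops when the force on the tool has changed by that much, and returns True; else False.
- env.set_joints(angles): joint-space move.
- env.release() and env.close_gripper(effort=None): open the fingers fully, or close them until they stop; effort is the grip in N (None keeps the last).
- env.hold(seconds).
- kinematics.ik(position, orientation): joint angles nearest the present ones, or None.
- monitor.sense(): the state.
- eyes.grab_frame(name): name is "side" or "top" or "wrist"; returns a dict with "frame" (400x640x3 uint8, red, green, blue), "mtx" (3x3 intrinsics, pixels), "view" (4x4, takes a point from world to camera coordinates). Camera axes: x right, y down, z forward; pixel columns grow to the right and rows downward; lengths in m; the calibration is good to about 2 mm. A picture is of the moment at which its call begins. There is no depth.
A pose or a line that the arm cannot do raises env.MotionError and nothing moves.
- job.hand_in(): hands the job in, once; it reports no verdict.
The state is a dict: "clock": time; "joints": joint angles; "qvel": joint speeds; "joint_efforts": joint torques, N m; "position": TCP position; "ee_rot": TCP orientation; "contact_force": force on the tool from outside, world axes, zero at the start; "ft_torque": the same for the moment, N m; "finger_gap": opening from 0.0 (shut) to 1.0 (fully open).
Only numpy, scipy, OpenCV 4.12 (cv2) and the standard library are available. Lean on these libraries where they do the work, as an engineer would, in place of code of your own. Each camera call takes 0.05 s, during which the arm holds its last target.

## Task

Lift the washed post of the biscuit-cutter stand out of the wooden drying block, feel for the socket hole in the dark round base by sliding the post's foot lightly about on the socket plate, and press the post straight in past the stiff stop until its collar sits fully home, then let go. Press gently, never hard enough to mark the plate, and leave the spice jar, the lemon and the biscuit cutter where they are.

Things in the scene. Friction and masses are not known exactly. Their poses are not given: they have to be found in the camera images.
- post_grip (a point): Where to grip the loose, upright post (0.1 to 0.21 kg, 125 mm long): on its axis, 90 mm above the underside of its foot, 54 mm above the top of its collar, 35 mm below the top of its knob, on the light brown wooden shaft, which is 20 mm in diameter and 69 mm long and ends in a wooden knob 28 mm in diameter and 20 mm high. z runs along the post towards the knob.
- post_foot (a point): Centre of the flat underside of the post's foot, a plain metal cylinder 16 mm in diameter and 28 mm long without chamfer.
- post_collar (a point): Centre of the underside of the post's metal collar (36 mm in diameter, 8 mm thick), on the post's axis, 28 mm above the underside of the foot.
- post: The same post; origin at the centre of the underside of the foot, z along the post towards the knob.
- drying_block: Pale wooden block 80 x 80 x 45 mm, fixed to the table; origin at the centre of its underside. In its middle is a wide hole of 20 mm, 36 mm deep; the post stands in it at the start with the collar resting on the top of the block (45 mm up).
- stand_base: Dark steel round base of the biscuit-cutter stand, fixed to the table, 132 mm in diameter (137 mm over its rubber foot ring), 45 mm high; origin at the centre of its underside, z up. Its lip leaves a round opening of 60 mm in the middle, in which lies, 2 mm below the lip (43 mm above the table), the flat black socket plate with the socket hole. The yaw of the base means nothing.
- opening (a point): Centre of the base's 60 mm opening at the height of the socket plate's top; NOT the hole. The hole (vertical, 18 mm in diameter, 36 mm deep, no chamfer) lies with its centre 3 to 5.5 mm from this point, in an unknown direction. The plate does not give way when pushed. More than 45 N in all, wedging sideways included, marks it; 3 to 10 N is enough to search with, 12 to 20 N to press home.
- stop_level (a point): Point on the base's axis 20 mm below the top of the socket plate: the height at which the foot, once in the hole, meets a stiff rubber stop. The stop yields downward at a push of about 7 N, stays where it is pushed, and lets the foot go on for the last 8 mm until the collar rests on the plate.
- jar: Spice jar with red lid, loose bystander, 45 mm in diameter, 106 mm high; origin under its centre.
- lemon: Yellow lemon, loose bystander, 71 x 53 x 51 mm; origin under its centre.
- cutter: Round tin biscuit cutter, loose bystander, 57 mm in diameter, 24 mm high; origin under its centre.

How it is judged:
By the outcome, as a careful person would: the job done as asked, in the order asked, and still so for the second after the job is handed in, with the robot touching nothing.
It also fails if it takes over 72 s, if anything falls off the work surface, if the arm or the gripper's body presses on something with over 40 N, if the wrist force passes 120 N, or if a joint passes its speed limit or range.

## Working session

There is one attempt and no reset: what is moved stays moved. The work goes in short steps, each a Python script; the robot and the scene stay as the last script left them, time stands still between calls to the robot, and variables do not carry over. Pictures are saved under pics/ and viewed, and the job is handed in when it is done.

```bash
mkdir -p pics
python3 - <<'E'
from bench import env,kinematics,monitor,eyes,job
import cv2,numpy as np
s=monitor.sense();print(s)
for n in("side","top","wrist"):
    f=eyes.grab_frame(n);cv2.imwrite(f"pics/a_{n}.png",f["frame"][...,::-1]);print(n,f["mtx"].tolist(),np.round(f["view"],4).tolist())
print(env.hold_point_z)
E
```

```text
{'clock': 0.0, 'joints': array([-1.38042797e+00,  3.13463769e-01,  1.49844342e+00,  6.93344845e-06,
        1.33105298e+00, -2.23392250e-01]), 'qvel': array([ 0.00019744,  0.00023065, -0.00177343,  0.00041671, -0.00027227,
       -0.00179507]), 'joint_efforts': array([-6.39146856e-04, -4.12266827e+01, -2.59739470e+01, -2.35924354e-04,
        4.18673706e-03, -4.47712625e-05]), 'position': array([ 0.21102056, -0.48042692,  0.23072567]), 'ee_rot': array([ 0.38698391,  0.59237613, -0.38628565,  0.59170717]), 'contact_force': array([ 0.05701395, -0.86834077,  0.65419274]), 'ft_torque': array([ 0.06101606, -0.01351435, -0.03081949]), 'finger_gap': 1.0054994331137193}
side [[447.83409600825996, 0.0, 318.139638759237], [0.0, 447.83409600825996, 200.3324851132362], [0.0, 0.0, 1.0]] [[-0.8522, -0.523, 0.0171, 0.4541], [-0.3268, 0.5065, -0.7979, 0.2416], [0.4086, -0.6855, -0.6026, 0.7565], [0.0, 0.0, 0.0, 1.0]]
top [[416.85364741083686, 0.0, 320.19273309663754], [0.0, 416.85364741083686, 198.31467717287313], [0.0, 0.0, 1.0]] [[-0.009, -0.9999, -0.014, 0.0231], [-0.9954, 0.0102, -0.0952, 0.5118], [0.0953, 0.0131, -0.9954, 0.993], [0.0, 0.0, 0.0, 1.0]]
wrist [[292.7085091208694, 0.0, 318.2315994799677], [0.0, 292.7085091208694, 198.17302808119683], [0.0, 0.0, 1.0]] [[0.4029, -0.9152, -0.0026, -0.5227], [-0.8792, -0.3878, 0.2769, -0.0366], [-0.2544, -0.1093, -0.9609, 0.3793], [0.0, 0.0, 0.0, 1.0]]
0.0187
```

View pics/a_side.png

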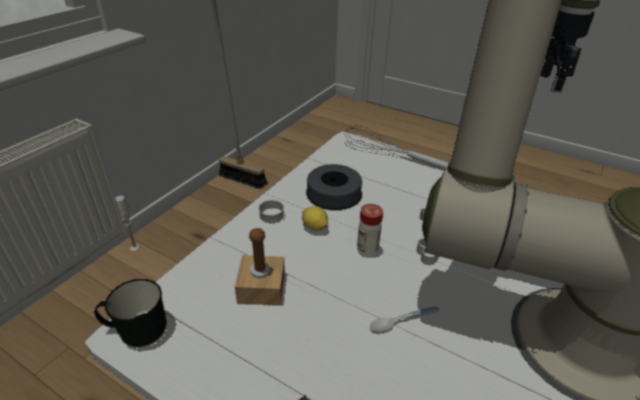

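View pics/a_top.png

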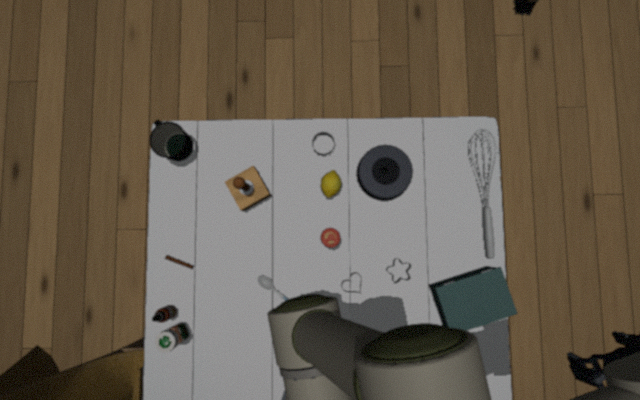

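View pics/a_wrist.png

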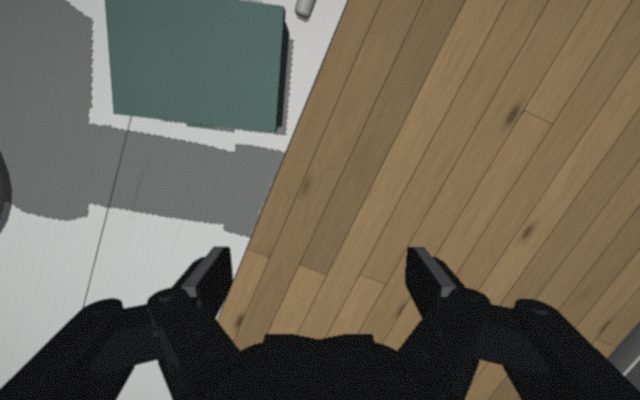

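The side view shows block and post at (260,270), base at (335,186), lemon (315,218), jar (370,230), cutter (271,211). The top view shows post knob at (239,183), block (247,188), base (385,172), lemon (331,184), jar lid (331,238) and cutter (323,144). Next I'll zoom in on these.

Run:
```python
import cv2,numpy as np
t=cv2.imread("pics/a_top.png");s=cv2.imread("pics/a_side.png")
def crop(im,x,y,w,h,k,g=2.0):
    c=cv2.resize(im[y:y+h,x:x+w],None,fx=k,fy=k,interpolation=cv2.INTER_CUBIC)
    return np.uint8(255*(c/255.)**(1/g))
cv2.imwrite("pics/b1.png",np.hstack([crop(t,215,155,65,65,6),crop(t,350,138,70,65,6)]))
cv2.imwrite("pics/b2.png",np.hstack([crop(s,220,220,80,90,5),crop(s,300,155,70,90,5)]))
```

```text
(no output)
```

View pics/b1.png

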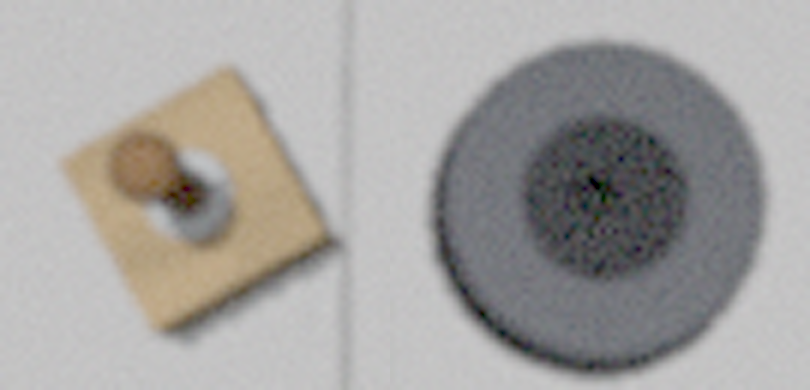

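View pics/b2.png

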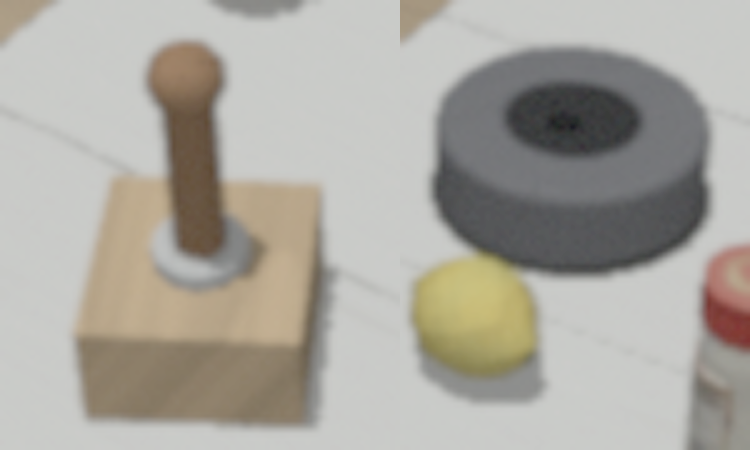

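```bash
cat > h.py <<'E'
from bench import env,kinematics,monitor,eyes,job
import cv2,numpy as np
from scipy.spatial.transform import Rotation as R
def ray(f,u,v,z):
    V=f["view"];K=f["mtx"];d=V[:3,:3].T@np.linalg.solve(K,[u,v,1.]);c=-V[:3,:3].T@V[:3,3]
    return c+d*(z-c[2])/d[2]
def proj(f,p):
    q=f["view"][:3,:3]@np.asarray(p)+f["view"][:3,3];q=f["mtx"]@q;return q[:2]/q[2]
def avg(n,k):
    fs=[eyes.grab_frame(n) for _ in range(k)];f=fs[0];f["frame"]=np.mean([x["frame"] for x in fs],0);return f
def gam(im,x,y,w,h,k,gain=1.0):
    c=cv2.resize(im[y:y+h,x:x+w].astype(np.float32),None,fx=k,fy=k,interpolation=cv2.INTER_CUBIC)
    return np.uint8(255*np.clip(c*gain/255.,0,1)**.5)[...,::-1]
E
python3 - <<'E'
from h import *
out=[]
for n,b,p in(("top",(350,138,70,65),(215,155,65,65)),("side",(300,155,70,60),(220,220,80,90))):
    f=avg(n,6);im=f["frame"];g=im.mean(2).astype(np.float32)
    x,y,w,h=b
    sub=cv2.resize(g[y:y+h,x:x+w],None,fx=4,fy=4,interpolation=cv2.INTER_CUBIC);print(n,np.percentile(sub,[1,5,10,20,30,50]))
    np.save(f"pics/{n}.npy",im)
    cv2.imwrite(f"pics/c_{n}.png",gam(im,x,y,w,h,8,4))
E
```

```text
top [15.57102925 20.69065094 23.14444675 50.16093292 54.68912888 59.90070724]
side [13.58409472 15.34437156 26.15702362 30.73905334 53.52980652 75.23460007]
```

View pics/c_top.png

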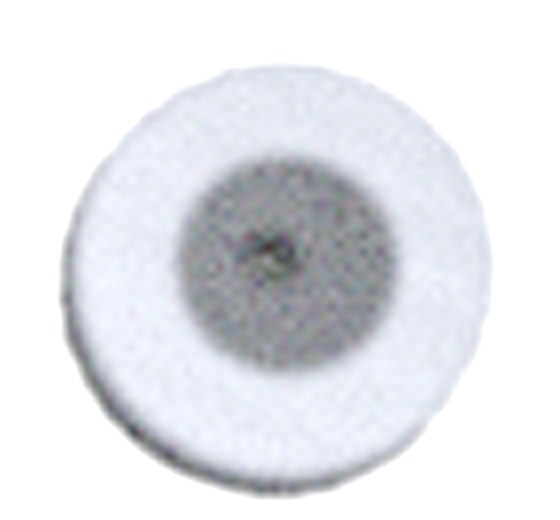

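View pics/c_side.png

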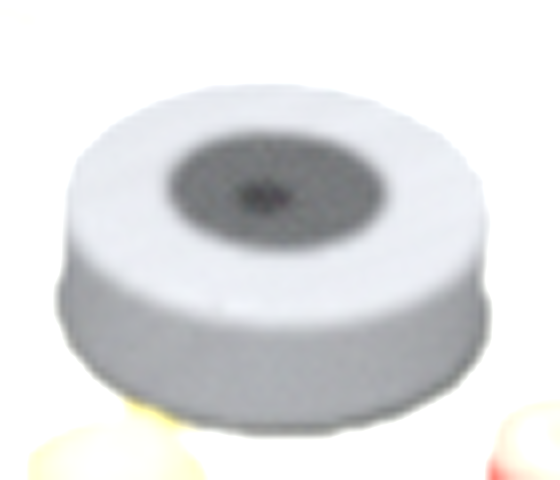

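The averaged views show a faint hole: top at about (383.7,170.5), side at about (333,179.4). It lies off the opening's centre, at about (386,171) in the top view. Next I'll measure it with masks.

```bash
cat > m.py <<'E'
from h import *
def ell(g,b,th,mode,lo,hi):
    x,y,w,h=b;k=8
    s=cv2.GaussianBlur(cv2.resize(g[y:y+h,x:x+w].astype(np.float32),None,fx=k,fy=k,interpolation=cv2.INTER_LINEAR),(0,0),5)
    m=np.uint8((s<th) if mode<0 else (s>th))
    cs,_=cv2.findContours(m,cv2.RETR_CCOMP,cv2.CHAIN_APPROX_NONE)
    r=[]
    for c in cs:
        a=cv2.contourArea(c)/k/k
        if lo<a<hi:
            e=cv2.fitEllipse(c);r.append((round(a),(e[0][0]+.5)/k-.5+x,(e[0][1]+.5)/k-.5+y,e[1][0]/k,e[1][1]/k))
    return r
E
python3 - <<'E'
from m import *
for n,b,th,dark in(("top",(350,138,70,65),38,17),("side",(300,155,70,60),45,20)):
    f=eyes.grab_frame(n);im=np.load(f"pics/{n}.npy");g=im.mean(2)
    for e in ell(g,b,th,-1,300,1500): print(n,"opening",np.round(e,2),ray(f,e[1],e[2],.045).round(4))
    x,y=(370,155) if n=="top" else (318,168)
    print(np.round(cv2.GaussianBlur(g,(0,0),1)[y:y+26:1,x:x+34]).astype(int)[5:22,4:26])
    # knob / collar / block
    hsv=cv2.cvtColor(np.uint8(im),cv2.COLOR_RGB2HSV)
    x,y,w,h=(215,155,65,65) if n=="top" else (220,220,80,90)
    cv2.imwrite(f"pics/d_{n}.png",gam(im,x,y,w,h,7,1.3))
    c=proj(f,ray(f,*( (247,188) if n=="top" else (260,270)),.045))
E
```

```text
top opening [580.   385.47 170.57  26.92  27.45] [ 0.5754 -0.1395  0.045 ]
[[53 49 43 37 31 27 24 23 22 22 22 22 22 21 21 21 23 24 28 33 39 45]
 [49 43 36 30 25 23 22 22 22 22 22 22 22 22 21 21 21 21 22 25 31 38]
 [44 36 29 25 23 22 22 23 22 22 22 22 22 22 22 21 20 20 20 22 26 31]
 [38 30 25 23 22 22 22 23 23 22 22 22 22 22 21 20 20 19 19 21 23 26]
 [33 27 23 22 22 22 23 22 22 22 22 22 23 22 22 21 20 19 19 20 22 23]
 [30 25 23 22 22 23 22 22 21 21 21 21 22 22 22 21 21 20 20 21 21 22]
 [27 24 22 22 23 23 21 19 18 18 18 18 20 21 22 22 21 21 20 21 21 21]
 [26 23 22 22 22 21 19 16 14 14 13 14 17 20 21 22 21 21 21 21 20 20]
 [25 23 22 22 21 19 16 14 11 10 10 11 14 18 20 21 22 21 20 20 20 20]
 [24 23 23 23 21 19 16 13 12 11 10 10 12 16 19 21 21 21 20 20 20 20]
 [24 23 23 23 22 19 17 15 14 14 12 11 12 15 19 21 21 21 20 20 21 20]
 [24 23 23 22 22 21 18 17 16 15 13 12 13 16 19 21 21 21 21 20 21 21]
 [24 23 22 23 23 22 20 18 17 15 15 14 15 18 20 21 22 21 21 21 21 21]
 [25 23 23 23 23 23 21 19 18 17 17 17 18 20 21 21 22 22 21 21 21 21]
 [25 23 22 23 23 23 22 21 20 20 19 19 20 21 21 22 22 22 22 
[... 774 characters left out ...]
15 15 15]
 [25 19 16 15 14 14 14 12 10  9  8  8  9 10 12 13 14 15 15 15 15 15]
 [31 23 18 16 15 15 14 13 12 11 10 10 11 12 13 14 14 15 15 15 15 15]
 [39 31 24 20 18 16 15 14 13 13 13 13 13 14 14 14 15 15 15 15 16 17]
 [47 40 33 28 24 21 18 17 16 15 15 15 15 15 15 15 15 16 16 17 19 22]
 [52 48 44 38 34 29 25 22 20 19 19 18 18 17 17 18 18 19 21 23 27 31]
 [55 53 51 48 44 40 36 33 30 28 26 25 24 24 24 25 26 28 31 34 38 42]
 [56 55 55 54 52 50 47 45 42 39 38 36 36 35 35 36 38 40 43 46 48 51]
 [56 56 56 56 56 55 54 52 51 49 48 47 47 47 47 47 48 49 51 53 54 55]
 [57 57 57 57 57 56 56 56 55 55 54 54 53 53 53 54 54 54 55 55 56 56]
 [57 57 57 57 57 57 57 57 56 56 56 56 56 56 56 56 56 56 56 56 56 56]]
```

Run:
```python
from m import *
# post: knob colour & block-top
for n,(x,y,w,h) in(("top",(215,155,65,65)),("side",(220,220,80,90))):
    im=np.load(f"pics/{n}.npy");print(n,np.round(im[[183,188,192,175,200] if n=="top" else [235,255,274,270,295],[239,245,250,250,247] if n=="top" else [258,259,260,275,262]]))
```

```text
top [[ 91.  59.  33.]
 [ 24.  12.   9.]
 [ 66.  67.  68.]
 [141. 113.  74.]
 [143. 114.  76.]]
side [[ 88.  60.  38.]
 [ 42.  28.  17.]
 [132. 135. 134.]
 [138. 112.  78.]
 [ 78.  63.  43.]]
```

```bash
sleep 1
python3 - <<'E'
from m import *
F={}
for n,b,th in(("top",(376,160,18,20),17,),("side",(325,172,20,14),12.5)):
    f=eyes.grab_frame(n);F[n]=f;im=np.load(f"pics/{n}.npy");g=im.mean(2)
    for e in ell(g,b,th,-1,8,120): print(n,"hole",np.round(e,2),ray(f,e[1],e[2],.043).round(4))
# post
K={}
for n,(x,y,w,h) in(("top",(215,155,65,65)),("side",(220,220,80,90))):
    im=np.load(f"pics/{n}.npy");f=F[n];k=6
    c=cv2.resize(im[y:y+h,x:x+w].astype(np.float32),None,fx=k,fy=k)
    r,g_,b_=c[...,0],c[...,1],c[...,2]
    knob=np.uint8((r/(g_+1)>1.38)&(r>(60 if n=="top" else 20))) 
    if n=="side": knob=np.uint8((r/(g_+1)>1.33)&(r>20)&(r<110))
    metal=np.uint8((r/(b_+1)<1.12)&(r>40))
    wood=np.uint8((r/(b_+1)>1.4))
    for nm,m in(("knob",knob),("wood",wood)):
        cs,_=cv2.findContours(m,cv2.RETR_EXTERNAL,cv2.CHAIN_APPROX_NONE)
        q=max(cs,key=cv2.contourArea)
        rr=cv2.minAreaRect(q);cc=cv2.minEnclosingCircle(q)
        print(n,nm,cv2.contourArea(q)/36,np.round(np.array(rr[0])/k+[x,y],2),np.round(np.array(rr[1])/k,1),rr[2],np.round(np.array(cc[0])/k+[x,y],2),cc[1]/k,[int(t) for t in np.array(cv2.boundingRect(q))/k])
        if nm=="knob":
            o=c.copy();o=np.uint8(255*np.clip(o/180,0,1)**.5);cv2.drawContours(o,[q],-1,(0,255,0),1);cv2.imwrite(f"pics/e_{n}.png",o[...,::-1]); K[n]=q
            if n=="top": u=np.array(cc[0])/k+[x,y]; print(ray(f,*u,.132))
        elif n=="top": u=np.array(rr[0])/k+[x,y]; print("block",ray(f,*u,.045))
E
```

```text
top hole [ 41.   383.57 169.57   6.65   8.04] [ 0.5782 -0.1353  0.043 ]
side hole [ 33.   332.5  179.23   5.22   7.97] [ 0.5771 -0.1355  0.043 ]
top knob 81.26388888888889 [238.74 182.62] [10.3 10.2] 78.69007110595703 [238.72 182.61] 5.386194229125977 [18, 22, 10, 10]
[0.53819779 0.19535653 0.132     ]
top wood 1104.2222222222222 [247.78 188.58] [34.2 33.3] 60.603946685791016 [247.67 188.92] 22.963907877604168 [10, 11, 44, 43]
block [0.53533432 0.19168835 0.045     ]
side knob 345.8888888888889 [257.15 249.78] [41.2 13.2] 89.06591033935547 [258.74 249.81] 20.731180826822918 [30, 9, 13, 41]
side wood 2363.875 [261.11 267.22] [46.9 76. ] 6.779568672180176 [260.24 268.8 ] 40.33804829915365 [15, 8, 48, 75]
```

View pics/e_top.png

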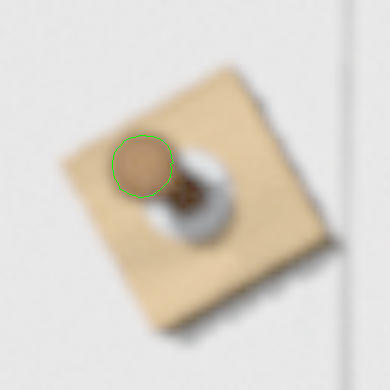

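View pics/e_side.png

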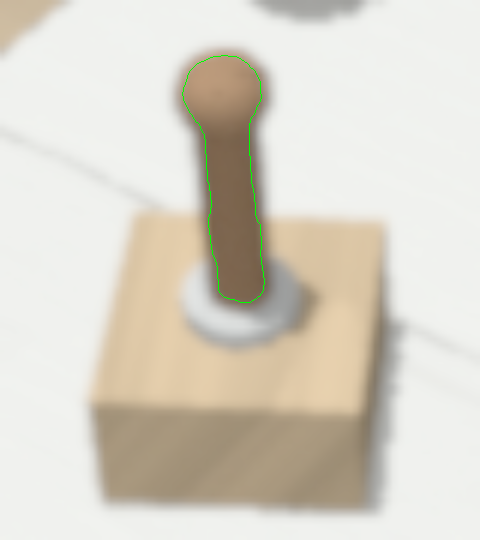

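```bash
cat >> h.py <<'E'
def down(a): # tool x down, jaw axis (z) at yaw a
    x=np.array([0,0,-1.]);z=np.array([np.cos(a),np.sin(a),0]);y=np.cross(z,x)
    return R.from_matrix(np.c_[x,y,z]).as_quat()
E
python3 - <<'E'
from h import *
s=monitor.sense();print(s["clock"],R.from_quat(s["ee_rot"]).as_matrix().round(3).tolist())
f=eyes.grab_frame("side")
for p in((.5382,.1954,.132),(.5353,.1917,.132),(.5353,.1917,.053)):print(proj(f,p))
print(ray(f,257,235.3,.132), ray(f,260.2,268.3,.053))
for a in range(-180,180,20):
    q=down(np.radians(a));r=[kinematics.ik(p,q) for p in((.537,.194,.2),(.537,.194,.088),(.577,-.136,.25),(.577,-.136,.086))]
    print(a,[None if x is None else np.round(x,2).tolist() for x in r[:3:2]],[x is None for x in r])
E
```

```text
0.95 [[0.0, 0.916, 0.402], [-0.0, 0.402, -0.916], [-1.0, 0.0, 0.0]]
[256.83935013 235.16670974]
[259.52948436 234.56242647]
[262.22162583 267.32295967]
[0.5377604 0.1955239 0.132    ] [0.5368902  0.19561415 0.053     ]
-180 [None, [-0.43, 0.45, 1.25, -0.0, 1.44, 2.71]] [True, True, False, False]
-160 [None, [-0.43, 0.45, 1.25, 0.0, 1.44, 2.36]] [True, True, False, False]
-140 [[0.14, 0.44, 1.4, -0.0, 1.3, 2.59], [-0.43, 0.45, 1.25, -0.0, 1.44, 2.01]] [False, False, False, False]
-120 [[0.14, 0.44, 1.4, -0.0, 1.3, 2.24], [-0.43, 0.45, 1.25, -0.0, 1.44, 1.67]] [False, False, False, False]
-100 [[0.14, 0.44, 1.4, -0.0, 1.3, 1.89], [-0.43, 0.45, 1.25, -0.0, 1.44, 1.32]] [False, False, False, False]
-80 [[0.14, 0.44, 1.4, -0.0, 1.3, 1.54], [-0.43, 0.45, 1.25, -0.0, 1.44, 0.97]] [False, False, False, False]
-60 [[0.14, 0.44, 1.4, -0.0, 1.3, 1.19], [-0.43, 0.45, 1.25, 0.0, 1.44, 0.62]] [False, False, False, False]
-40 [[0.14, 0.44, 1.4, -0.0, 1.3, 0.84], [-0.43, 0.45, 1.25, -0.0, 1.44, 0.27]] [False, False, False, False]
-20 [[0.14, 0.44, 1.4, -0.0, 1.3, 0.49], [-0.43, 0.45, 1.25, -0.0, 1.4
[... 292 characters left out ...]
0.56], [-0.43, 0.45, 1.25, -0.0, 1.44, -1.13]] [False, False, False, False]
60 [[0.14, 0.44, 1.4, -0.0, 1.3, -0.91], [-0.43, 0.45, 1.25, 0.0, 1.44, -1.48]] [False, False, False, False]
80 [[0.14, 0.44, 1.4, -0.0, 1.3, -1.25], [-0.43, 0.45, 1.25, -0.0, 1.44, -1.83]] [False, False, False, False]
100 [[0.14, 0.44, 1.4, -0.0, 1.3, -1.6], [-0.43, 0.45, 1.25, -0.0, 1.44, -2.17]] [False, False, False, False]
120 [[0.14, 0.44, 1.4, -0.0, 1.3, -1.95], [-0.43, 0.45, 1.25, -0.0, 1.44, -2.52]] [False, False, False, False]
140 [[0.14, 0.44, 1.4, -0.0, 1.3, -2.3], [-0.43, 0.45, 1.25, -0.0, 1.44, -2.87]] [False, False, False, False]
160 [[0.14, 0.44, 1.4, -0.0, 1.3, -2.65], None] [False, False, True, True]
```

Run:
```python
from h import *
q=down(0)
env.reach([.5378,.1953,.25],q)
f=eyes.grab_frame("wrist");cv2.imwrite("pics/f_wrist.png",gam(f["frame"],0,0,640,400,1,1.3))
s=monitor.sense();print(s["clock"],s["position"],proj(f,(.5378,.1953,.142)),proj(f,(.5378,.1953,.053)))
```

```text
3.7 [0.53803148 0.19464004 0.25000154] [318.72117675 197.01690453] [318.59133556 176.47646272]
```

View pics/f_wrist.png

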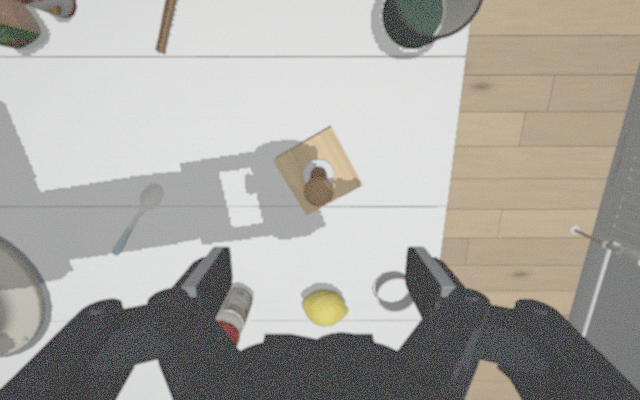

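The wrist view shows the knob at (318,191) and the collar at (318,170), about 6 px above my predictions. I'll check that again once the arm has settled.

Run:
```python
from h import *
f=avg("wrist",2);im=f["frame"]
s=monitor.sense();print(s["position"])
x,y,w,h=260,110,120,120;k=6
c=cv2.resize(im[y:y+h,x:x+w].astype(np.float32),None,fx=k,fy=k)
c=cv2.GaussianBlur(c,(0,0),3);r,g,b=c[...,0],c[...,1],c[...,2]
wood=np.uint8((r/(b+1)>1.35));cs,_=cv2.findContours(wood,cv2.RETR_EXTERNAL,cv2.CHAIN_APPROX_NONE)
q=max(cs,key=cv2.contourArea);rr=cv2.minAreaRect(q);u=np.array(rr[0])/k+[x,y];print("block",u,np.array(rr[1])/k,ray(f,*u,.045))
m=np.uint8((r/(g+1)>1.35)&(r>45));cs,_=cv2.findContours(m,cv2.RETR_EXTERNAL,cv2.CHAIN_APPROX_NONE)
q=max(cs,key=cv2.contourArea);cc=cv2.minEnclosingCircle(q);u=np.array(cc[0])/k+[x,y];print("knob",u,cc[1]/k,ray(f,*u,.132))
V=f["view"];print("cam",-V[:3,:3].T@V[:3,3],proj(f,(.5378,.1953,.132)))
o=np.uint8(255*np.clip(c/180,0,1)**.5);cv2.drawContours(o,[q],-1,(0,255,0),1);cv2.imwrite("pics/g.png",cv2.resize(o[...,::-1],(600,600)))
```

```text
[0.5379609  0.19481241 0.25000557]
block [318.31535339 171.6308492 ] [66.40036519 66.60727946] [0.53746687 0.19960631 0.045     ]
knob [318.54895528 190.90208944] 14.276114145914713 [0.53764743 0.19834147 0.132     ]
cam [0.53734212 0.26629159 0.39242233] [318.7142267  194.09468563]
```

View pics/g.png

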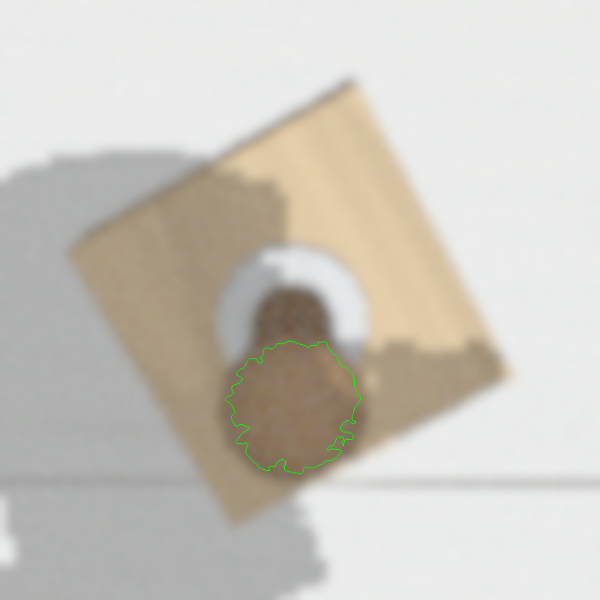

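Run:
```python
from h import *
hit=env.movel([.5376,.196,.0885],.12,guard=12);s=monitor.sense();print(hit,s["clock"],s["position"],s["contact_force"])
if not hit:
    env.close_gripper(60);s=monitor.sense();print(s["clock"],s["position"],s["contact_force"],s["finger_gap"])
f=eyes.grab_frame("wrist");cv2.imwrite("pics/h_wrist.png",gam(f["frame"],0,0,640,400,1,1.3))
```

```text
False 5.3 [0.53794262 0.19605681 0.08916746] [ 0.21437853  0.04731978 -0.14431416]
5.9 [0.53770443 0.1960332  0.08867604] [ 0.84741023 -0.66866958  1.53133912] 0.2676979214458392
```

View pics/h_wrist.png

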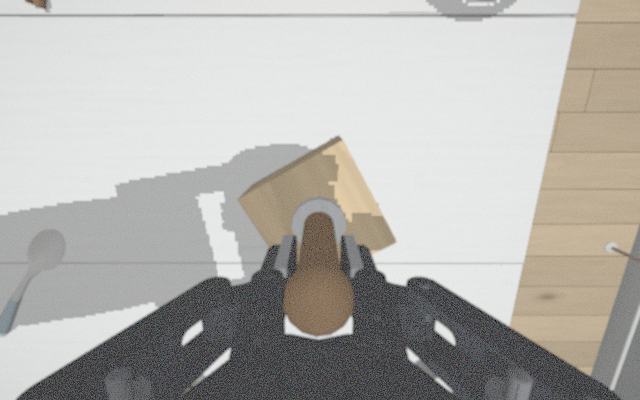

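The post is held in the jaws: finger gap 0.27, shaft at (318,250). I'll lift it and carry it over the base.

Run:
```python
from h import *
env.movel([.5376,.196,.20],.12)
s=monitor.sense();print(s["clock"],s["contact_force"],s["finger_gap"])
env.movel([.5777,-.1354,.20],.22)
env.movel([.5777,-.1354,.1465],.12);env.hold(.2)
s=monitor.sense();print(s["clock"],s["position"],s["contact_force"],s["finger_gap"],R.from_quat(s["ee_rot"]).as_matrix()[:,0])
for n in("side","top","wrist"):
    f=avg(n,2);np.save(f"pics/j_{n}.npy",f["frame"])
    if n=="side":cv2.imwrite("pics/j_side.png",gam(f["frame"],280,110,110,110,7,2.0)[:600]);print(proj(f,s["position"]))
    else: cv2.imwrite(f"pics/j_{n}.png",gam(f["frame"],0,0,640,400,1,2))
```

```text
7.0333 [ 0.08120615  0.83294489 -1.164248  ] 0.26757214578494704
9.4917 [ 0.57804716 -0.13549402  0.14738347] [ 1.30687267 -0.3283007  -1.12000712] 0.2656046063084393 [ 1.41402119e-03 -6.42637749e-04 -9.99998794e-01]
[333.82849378 140.33500016]
```

View pics/j_side.png

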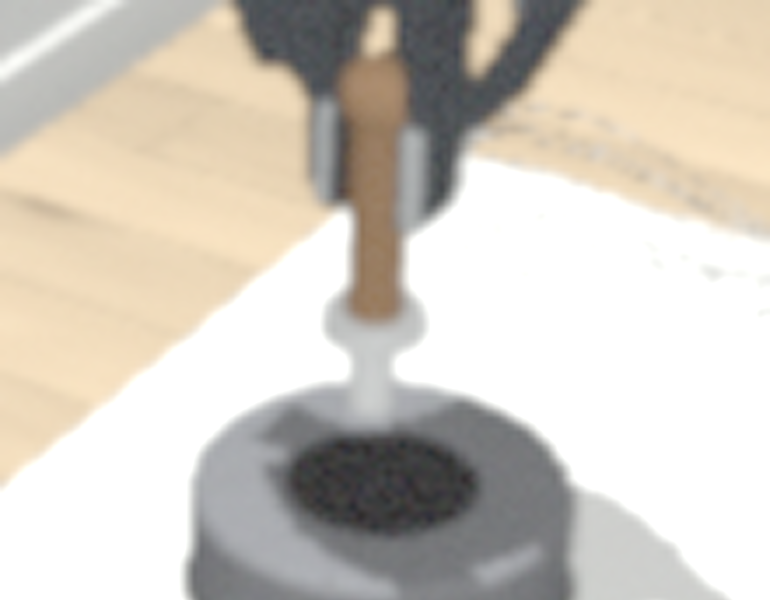

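View pics/j_wrist.png

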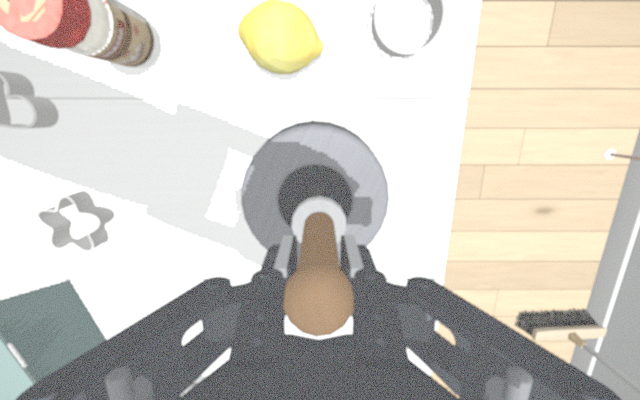

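Run:
```python
from h import *
f=eyes.grab_frame("side")
P=np.array([.578,-.1355,.0757])
for d in((0,0),(0,.003),(.003,0)):
    for z in(.0757,.1037+.008,.1907):
        p=P+[*d,0];p[2]=z;u=proj(f,p);print(d,z,np.round((u-[280,110]+.5)*7,1))
im=np.load("pics/j_side.npy");g=im.mean(2)
for r in range(155,178):print(r,np.round(g[r,326:342]).astype(int))
```

```text
(0, 0) 0.0757 [372.2 405.7]
(0, 0) 0.1117 [376.2 312.4]
(0, 0) 0.1907 [385.8  93. ]
(0, 0.003) 0.0757 [367.6 409.9]
(0, 0.003) 0.1117 [371.6 316.4]
(0, 0.003) 0.1907 [380.9  96.7]
(0.003, 0) 0.0757 [364.4 403. ]
(0.003, 0) 0.1117 [368.3 309.8]
(0.003, 0) 0.1907 [377.4  90.5]
155 [ 95  75  71  62  52  44  40  40  40  42  50  62  71  76  94 131]
156 [ 92  73  72  71  67  62  57  56  56  60  64  70  74  77  92 129]
157 [ 99  76  74  74  74  73  73  73  74  73  75  75  75  80  97 134]
158 [122  93  80  78  78  79  80  81  81  80  79  79  80  90 118 149]
159 [148 126 104  88  81  80  80  82  81  80  82  89  99 118 144 162]
160 [164 156 139 112  85  80  81  80  80  82  98 119 135 150 162 168]
161 [168 167 158 132  93  79  81  81  79  86 118 150 162 165 168 168]
162 [165 166 161 136  94  80  82  82  80  88 123 157 166 167 167 168]
163 [151 151 147 126  91  80  82  83  81  86 113 143 154 158 158 161]
164 [113 111 110  99  82  79  83  83  81  78  86 104 118 126 128 135]
165 [73 72 72 71 74 79 82 83 80 73 68 70 76 81 82 87]
166 [59 58 59 63 72 79 83 82 80 72 64 61 61 60 60 60]
167 [58 58 57 62 71 78 83 82 78 72 63 59 59 58 58 56]
168 [56 57 58 62 68 75 79 78 75 68 60 58 57 54 52 50]
169 [49 52 54 60 63 67 69 70 67 60 53 51 50 45 38 36]
170 [36 38 44 50 54 55 56 57 55 49 38 36 37 34 31 30]
171 [29 28 29 34 36 36 36 35 36 32 25 24 25 28 27 28]
172 [21 17 15 15 16 16 18 15 15 14 14 12 13 16 18 21]
173 [12  9  6  6  8  7  6  9  9  8  9  5  8  8  9 12]
174 [8 7 8 6 6 8 5 7 8 6 7 7 8 6 7 5]
175 [6 6 8 8 9 8 7 7 6 6 6 6 9 9 8 7]
176 [7 8 7 5 6 7 7 6 8 7 8 8 8 8 8 8]
177 [5 6 7 7 6 6 7 8 8 5 7 6 6 6 7 7]
```

Run:
```python
from h import *
f=eyes.grab_frame("side")
def meas(im,rows,c0,c1):
    for r in rows:
        a=im[r,c0:c1];w=a[:,0]/(a[:,1]+1);m=(w>1.25)&(a[:,0]<160)
        i=np.where(m)[0];print(r,i.min()+c0,i.max()+c0,(i.min()+i.max())/2+c0,len(i))
A=np.load("pics/side.npy");meas(A,range(230,270,4),248,270)
B=np.load("pics/j_side.npy");meas(B,range(118,156,4),325,345)
for z in(.132,.1,.06):print(proj(f,(.5376,.196,z)))
for z in(.1907,.16,.12):print(proj(f,(.578,-.1355,z)))
for r in(120,124,130,136,142,148,152):print(r,B[r,322:346,0].astype(int))
```

```text
230 252 261 256.5 10
234 250 263 256.5 14
238 251 262 256.5 12
242 253 261 257.0 9
246 254 261 257.5 8
250 254 261 257.5 8
254 255 262 258.5 8
258 254 263 258.5 10
262 255 263 259.0 9
266 256 263 259.5 8
118 330 336 333.0 7
122 328 337 332.5 10
126 329 337 333.0 9
130 330 336 333.0 7
134 329 335 332.0 7
138 330 335 332.5 6
142 331 335 333.0 5
146 331 336 333.5 6
150 331 336 333.5 6
154 331 335 333.0 5
[256.90258821 235.49043759]
[258.10019278 249.25253964]
[259.51659135 265.52888171]
[334.61179172 122.78148354]
[334.06644281 135.32122918]
[333.38576258 150.97278106]
120 [29 16 14 13 12 13 22 35 47 52 54 55 54 52 47 35 18 13 11 11 11 11 12 12]
124 [104  82  43  30  35  30  31  40  48  51  54  54  55  56  53  43  21  14
  12  12  10  12  13  10]
130 [98 81 49 47 49 35 17 16 29 39 44 46 46 43 41 47 58 57 41 21 13 12 14 27]
136 [104  95  75  58  49  28  16  21  32  41  44  45  46  45  42  47  56  53
  37  19  11  13  32  73]
142 [115 114 114 122 139 153 157 132  75  44  45  45  45  43  41  49  62  72
  92 122 146 157 150 144]
148 [167 167 168 169 168 165 151 113  65  44  45  45  46  45  50  79 126 159
 167 168 167 168 167 167]
152 [169 168 166 158 137 107  79  56  44  44  46  45  45  45  45  56  79 109
 138 159 166 167 167 168]
```

```bash
cat >> h.py <<'E'
def F(n=5):
    a=[]
    for _ in range(n): env.hold(.02);a.append(monitor.sense()["contact_force"])
    return np.mean(a,0)
def st(tag=""):
    s=monitor.sense();print(tag,round(s["clock"],2),s["position"].round(4),F().round(1),round(s["finger_gap"],3),flush=True)
E
python3 - <<'E'
from h import *
env.movel([.577,-.1355,.120],.08);env.hold(.2);b=F(8);np.save("bias.npy",b);st("hover")
hit=env.movel([.577,-.1355,.104],.02,guard=4);print(hit);st("c")
E
```

```text
hover 10.71 [ 0.5771 -0.1356  0.1203] [ 0.1  0.5 -1.3] 0.268
True
c 11.24 [ 0.5773 -0.1356  0.1141] [-0.1  0.3  4.6] 0.268
```

```bash
cat > search.py <<'E'
from h import *
b=np.load("bias.npy");c=np.array([.577,-.1355]);z0=.1141;zc=.1139
pts=[(0,0)]
for r,n in((.0012,6),(.0023,11),(.0034,16),(.0045,20)):
    pts+=[(r*np.cos(t),r*np.sin(t)) for t in np.arange(n)*2*np.pi/n]
found=False
for i,(dx,dy) in enumerate(pts):
    p=c+[dx,dy];env.movel([*p,zc],.012)
    f=F(2)-b;z=monitor.sense()["position"][2]
    print(i,(p*1e3).round(1),round(zc*1e3,2),round(z*1e3,2),f.round(1),flush=True)
    if z<z0-.0015 or (f[2]<1.5 and zc<z0-.003): found=True;break
    zc+=np.clip((f[2]-5)*.00005,-.0004,.0004)
    if np.linalg.norm(f)>18: print("high");break
    if monitor.sense()["clock"]>32:break
print(found);st()
E
python3 search.py
```

```text
0 [ 577.  -135.5] 113.9 114.16 [-0.2 -0.9  6.3]
1 [ 578.2 -135.5] 113.96 114.15 [-1.8 -0.5  7.1]
2 [ 577.6 -134.5] 114.07 114.14 [-1.4  0.6  6.6]
3 [ 576.4 -134.5] 114.15 114.18 [1.  0.  5.6]
4 [ 575.8 -135.5] 114.18 114.21 [2.1 0.4 4.8]
5 [ 576.4 -136.5] 114.17 114.2 [0.7 0.7 5.4]
6 [ 577.6 -136.5] 114.19 114.17 [-0.5  0.8  6. ]
7 [ 579.3 -135.5] 114.24 114.16 [-2.6  0.9  7.3]
8 [ 578.9 -134.3] 114.35 114.2 [-2.7 -0.1  5.4]
9 [ 578.  -133.4] 114.37 114.23 [-1.5 -0.2  4.2]
10 [ 576.7 -133.2] 114.33 114.26 [-0.4 -0.3  3.3]
11 [ 575.5 -133.8] 114.25 113.76 [ 0.2  0.5 -0.1]
12 [ 574.8 -134.9] 113.99 113.85 [-0.2  0.3  0.2]
13 [ 574.8 -136.1] 113.75 113.71 [-0.6  0.2  0.1]
14 [ 575.5 -137.2] 113.51 113.48 [-0.3  0.3  1. ]
15 [ 576.7 -137.8] 113.31 113.24 [-1.1  0.8 -0.1]
16 [ 578.  -137.6] 113.06 112.98 [-2.6  0.9  1.1]
17 [ 578.9 -136.7] 112.86 112.81 [-4.3  0.5  2.1]
18 [ 580.4 -135.5] 112.71 112.68 [-5.7 -0.1  3.2]
19 [ 580.1 -134.2] 112.62 112.6 [-6.4 -0.2  3.2]
20 [ 579.4 -133.1] 112.53 112.54 [-5.1 -0.7  2.5]
True
 17.5 [ 0.5793 -0.1332  0.1125] [-5.1 -0.4  1.3] 0.266
```

The foot dropped at (575.5,-133.8), and later moves were resisted sideways, so it is in the hole. I'll go back to where the side force is lowest and push down under guard.

Run:
```python
from h import *
b=np.load("bias.npy")
env.movel([.5755,-.1348,.1125],.015);print((F()-b).round(1))
hit=env.movel([.5755,-.1348,.102],.03,guard=5);print(hit);st("d")
for n in("side",):
    f=avg(n,2);cv2.imwrite("pics/k_side.png",gam(f["frame"],280,110,110,110,5,2.5))
```

```text
[-0.4  0.1  0.4]
False
d 18.6 [ 0.5755 -0.1348  0.1018] [-0.  -0.1 -1.5] 0.266
```

View pics/k_side.png

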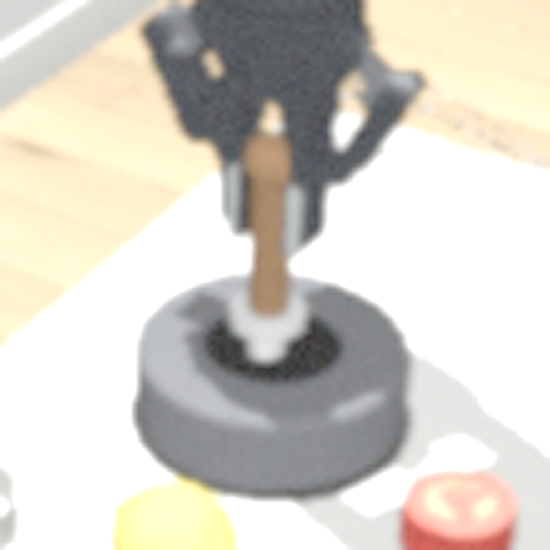

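The foot is 12 mm into the hole and moving freely. Next I'll go down to the stop and press home.

Run:
```python
from h import *
b=np.load("bias.npy")
env.movel([.5755,-.1348,.0955],.03);print((F(3)-b).round(1))
zc=.0955
while monitor.sense()["clock"]<40:
    zc-=.0006;env.movel([.5755,-.1348,zc],.012)
    f=F(2)-b;z=monitor.sense()["position"][2];print(round(zc*1e3,2),round(z*1e3,2),f.round(1),flush=True)
    if np.linalg.norm(f)>15 or zc<.083: break
st("end")
```

```text
[-0.4 -0.4  0.6]
94.9 94.9 [ 0.2 -0.3 -0.1]
94.3 94.55 [-0.4  0.1  2.6]
93.7 94.21 [-0.5  0.2  6.4]
93.1 93.55 [-0.4 -0.3  6.5]
92.5 92.94 [-0.4 -0.1  6.5]
91.9 92.34 [-0.3 -0.2  6.2]
91.3 91.73 [-0.6 -0.3  6.9]
90.7 91.11 [-0.4  0.3  6.6]
90.1 90.47 [-0.6  0.5  5.9]
89.5 89.88 [-0.1 -0.1  6.6]
88.9 89.25 [-0.8 -0.3  6.5]
88.3 88.61 [-0.2  0.6  6.2]
87.7 88.02 [-0.3  0.6  6.6]
87.1 87.38 [-0.2  0.1  6.6]
86.5 86.79 [0.2 0.3 6.1]
85.9 86.5 [-0.8  0.2  9. ]
85.3 86.47 [-2.3  1.2 12.3]
84.7 86.44 [-2.5  1.  15.9]
end 24.3 [ 0.5762 -0.1351  0.0864] [-2.8  0.8 15. ] 0.271
```

The post stopped hard at TCP z 86.4 mm, 8 mm past the stop at about 94.4, with 16 N. I'll ease off, check with the cameras, then release.

Run:
```python
from h import *
b=np.load("bias.npy")
env.movel([.5755,-.1348,.0843],.012);print((F(3)-b).round(1),monitor.sense()["position"])
env.movel([.5758,-.135,.0862],.02);st("eased")
env.release();env.hold(.3);st("open")
f=avg("side",2);cv2.imwrite("pics/l_side.png",gam(f["frame"],280,110,110,110,5,2.5))
f=eyes.grab_frame("wrist");cv2.imwrite("pics/l_wrist.png",gam(f["frame"],0,0,640,400,1,2))
```

```text
[-2.8  1.5 18.7] [ 0.57633902 -0.1352064   0.08640707]
eased 24.93 [ 0.576  -0.1351  0.0865] [-0.7  0.1  7.1] 0.267
open 25.95 [ 0.5758 -0.135   0.0862] [-0.2  0.4 -0. ] 1.004
```

View pics/l_side.png

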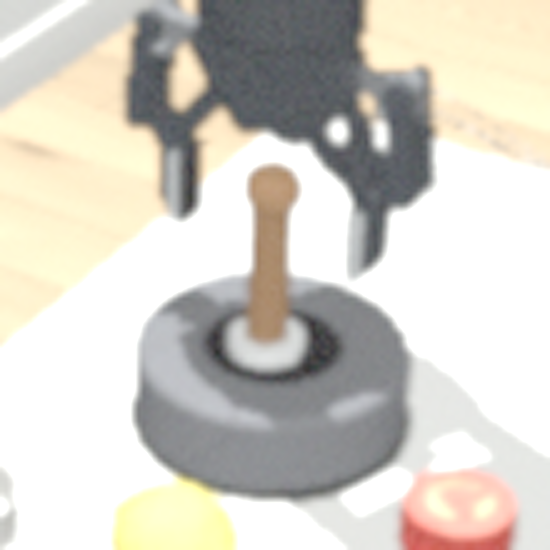

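View pics/l_wrist.png

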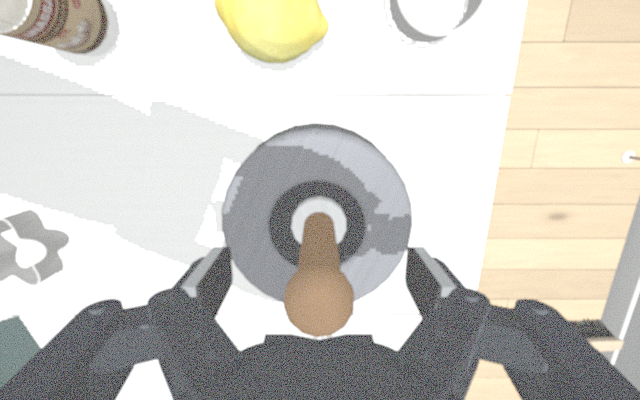

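The side view shows the post upright, its collar down on the plate at (267,343) in the crop and the fingers clear. I'll back off upward and check the final state.

Run:
```python
from h import *
env.movel([.5758,-.135,.24],.15);env.hold(.3);st("up")
A={n:np.load(f"pics/{n}.npy") for n in("side","top")}
f=avg("side",2);im=f["frame"];cv2.imwrite("pics/n_side.png",gam(im,0,0,640,400,1,1.5))
cv2.imwrite("pics/n_crop.png",gam(im,290,120,90,90,6,2.5))
print(proj(f,(.576,-.135,.130)),proj(f,(.576,-.135,.051)))
def cen(im,lo,hi,box):
    x,y,w,h=box;m=cv2.inRange(cv2.cvtColor(np.uint8(im[y:y+h,x:x+w]),cv2.COLOR_RGB2HSV),lo,hi);M=cv2.moments(m,True);return [round(M["m10"]/M["m00"]+x,2),round(M["m01"]/M["m00"]+y,2),M["m00"]]
for nm,lo,hi,bx in(("lemon",(20,120,40),(35,255,255),(295,200,40,35)),("lid",(0,130,40),(8,255,255),(350,195,45,40))):
    print(nm,cen(A["side"],lo,hi,bx),cen(im,lo,hi,bx))
d=np.abs(im-A["side"]).mean(2)[195:230,255:290];print("cutter diff",d.max())
```

```text
up 27.66 [ 0.5757 -0.135   0.2397] [-0.4  0.2 -0.1] 1.002
[334.21286981 147.47244478] [332.9134742  176.64970695]
lemon [314.73, 217.65, 459.0] [314.68, 217.68, 456.0]
lid [371.06, 215.24, 306.0] [371.1, 215.16, 316.0]
cutter diff 98.5
```

View pics/n_side.png

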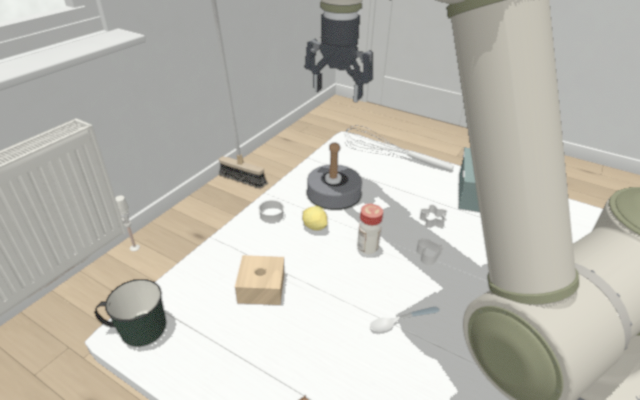

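View pics/n_crop.png

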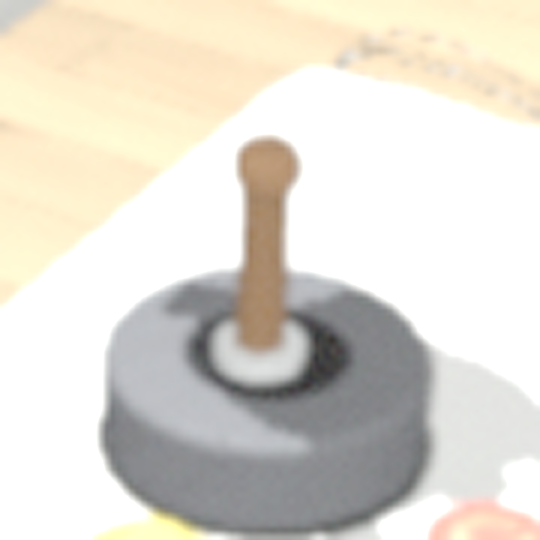

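The knob sits at (334.7,147.8); fully home predicts (334.2,147.5). The cutter region differs between the two images, so I'll check whether that is only lighting.

Run:
```python
from h import *
f=avg("side",2);A=np.load("pics/side.npy")
cv2.imwrite("pics/o.png",np.hstack([gam(A,250,190,50,40,8,1.2),gam(f["frame"],250,190,50,40,8,1.2)]))
```

```text
(no output)
```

View pics/o.png

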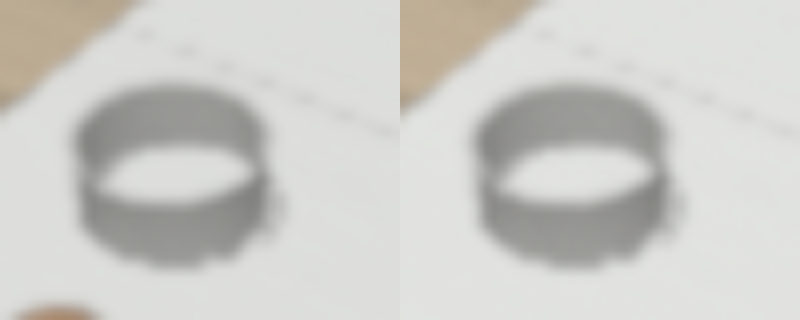

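The cutter hasn't moved, sitting at (171,175) in both crops. The difference came from the post's knob, which was in that region at the start.

```bash
python3 -c "
from h import *
job.hand_in();print(monitor.sense()['clock'])"
```

```text
the job is handed in; nothing more can be done
the job is handed in; nothing more can be done
```

The post is fully home in the stand base and released, and I handed the job in at about 28 s on the robot's clock, against the 72 s limit.

**What I did:** I lifted the post from the drying block and slid its foot on the socket plate at about 3–7 N until it dropped in. That was at about x 575.5, y -134 mm. I then pressed it straight down: the stop yielded at about 6.5 N, and the collar landed 8 mm further on with a peak push of about 19 N. I eased off, opened the fingers and backed straight up.

**Last checks:**
- **Post:** it stands upright, and the knob is at pixel (334.7, 147.8) in the side view, where a fully home post predicts (334.2, 147.5). The gripper touches nothing.
- **Lemon and jar:** each is within 0.1 px of where it started in the side view.
- **Cutter:** it looks the same before and after. An automatic image difference flagged it, but that was the knob, which was in that part of the picture at the start.

**Disagreements along the way:**
- The wrist camera put the post 2–4 mm further left (+y) than the other two.
- The side view suggested the post leaned 1–2° in the grip.
- The search kept moving for about nine steps after the foot had already dropped in, because my detection limit was too strict. Side force stayed under about 7 N.

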